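# Hold a lever against the sprung stop for fastening

### The job

Pick up the steel lever by its round hub and stand it flat on the fixture's base plate in front of the sprung stop pad, with its arm pointing straight at the pointed pin. Then press the hub against the middle of the pad with a steady 10 newtons or so, which is roughly half the pad's travel (do not run it to its end), pushing with the hub and not with the gripper. Finish while still gripping the hub and pressing, so that I can drive its cross pin; leave the other things on the bench where they are.

Things in the scene. Friction and masses are not known exactly. Their poses are not given: they have to be found in the camera images.
- lever: Loose bare-steel lever, 0.55 kg: upright solid round hub, 44 mm diameter, 64 mm tall, with a flat arm at its foot, 18 mm wide, 12 mm thick, ending in a round eye 72 mm from the hub's axis. Stands on the bench at first. Origin: centre of the hub's underside; z up, +x along the arm. Grip the hub above the arm from any side, best 40 mm above its underside (about the pad's middle).
- fixture: Fixed steel base plate 290 x 140 mm, 10 mm thick, lying on the bench, with a grey upright block (80 mm wide, top 76 mm above the bench) at its +x end. Origin at bench level on its centre line; plate spans x -190 to +100, y -70 to +70 mm, block x +56 to +99. +x is the pressing direction, z up. With the hub touching the pad, its axis over the origin, the pad is in by 16 mm.
- pad: Sprung stop: upright steel plate 70 mm wide, 44 tall, 12 thick, before the block. Origin: middle of its free face (looking to the fixture's -x), 48 mm above the bench; unpressed it is at x +6, y 0 mm in the fixture's frame. Slides only along the fixture's +x, 30 mm at most, against a linear spring: 0.6 N per mm, no preload (10 N at 16.7 mm).
- pointer: The mark: slim brass pointed pin on a round dark foot (28 mm diameter, 12 mm high), fixed on the base plate about 160 mm from the fixture's origin on the side away from the pad, up to 50 mm left or right of the centre line. Point 48 mm above the plate. Origin: centre of the foot's underside, on the pin's axis; z up.
- spray_can: Bystander: spray can, 52 mm diameter, 150 mm tall, standing. Origin: centre of its underside.
- socket: Bystander: steel socket, 28 mm diameter, 36 mm tall, standing. Origin: centre of its underside.
- spanner: Bystander: steel spanner 180 mm long lying flat. Origin near its middle, x along it.
- grease_tin: Bystander: grey round tin, 76 mm diameter, 55 mm tall. Origin: centre of its underside.
There are look-alikes about, which are no part of the job. Leave any green or purple look-alike of the lever alone.

How it is judged:
By the outcome, as a careful person would: the job done as asked, in the order asked, and still so for the second after the job is handed in, while the arm keeps its last pose, push and grip.
It also fails if it takes over 45 s, if anything falls off the work surface, if the arm or the gripper's body presses on something with over 40 N, if the wrist force passes 120 N, or if a joint passes its speed limit or range.

### The arm

A 7-joint arm with a two-finger parallel gripper is mounted at the origin on the work surface. World frame = base frame: x ahead of the robot, y to its left, z up, the work surface at z = 0. Lengths are in m, angles in rad, forces in N, time in s.
With the tool pointing down it reaches from about 0.4 to 0.85 m from the base axis. Payload 4.5 kg.
Tool frame: the origin (TCP) lies midway between the tips of the shut fingers; the grasp point (between the pads) lies 19 mm behind it; z points along the fingers, y is the line along which they close (so a half turn about z gives the same grasp; the last joint's range is limited). The gripper opens to 88 mm and grips with 3 to 60 N. Pads are 18 mm wide; open, the fingers measure 123 mm over their backs; the gripper's body (75 mm by 187 mm) begins 45 mm behind the grasp point.
Start: joints at [1.159, 0.689, -0.195, 1.565, 0.157, 0.902, -0.215], TCP at [0.27, -0.564, 0.239] pointing down, gripper open.
Joint ranges: [-3.01, 3.01], [-0.46, 2.08], [-1.47, 1.51], [0.13, 2.56], [-1, 4.14], [0.04, 2.09], [-2.66, 2.66]. Speed limits (rad/s): [2.57, 2.57, 3.14, 3.14, 3.14, 3.14, 3.14].

### API

Orientations are given as [roll, pitch, yaw] about the fixed x, y, z axes, in that order (R = Rz(yaw) Ry(pitch) Rx(roll)).
In Python, from bench import * gives the robot as it stands. Calls block until the motion is done:
- move_to(position, orientation): joint-space move of the TCP to a pose.
- movel(position, orientation=None, velocity=0.15, max_force=None): straight line of the TCP; orientation=None keeps the orientation; velocity is the mean speed in m/s. With max_force (N) it stops when the force on the tool has changed by that much, and returns True; else False.
- goto_joints(angles): joint-space move.
- gripper_to(opening, grip_force=None): finger opening in m; grip_force is the grip in N (None keeps the last); returns when the fingers have stopped.
- hold(seconds).
- solve_ik(position, orientation): joint angles nearest the present ones, or None.
- state(): the state.
- capture(name): name is "scene" or "side" or "wrist"; returns the picture (420x560x3 uint8, red, green, blue); there is no depth.
- camera_info(name): a dict with "fx", "fy", "cx", "cy" (pixels), "cam_to_world" (4x4, takes a point from camera to world coordinates). Camera axes: x right, y down, z forward; pixel columns grow to the right and rows downward; lengths in m; the calibration is good to about 2 mm. A picture is of the moment at which its call begins: read the wrist's pose just before it. camera_info takes no time and is no camera call; for the wrist camera it gives the pose at the moment of the call.
A pose or a line that the arm cannot do raises Unreachable and nothing moves.
- job_done(): hands the job in; it is judged then, once.
Trained networks look in the newest picture that a camera, given by its name, has taken for a name from the list of things; names that differ only in an ending like _2 or _b are one class to them, and where a whole thing is asked for, a point or a joint stands for the part that bears it (a point fixed in the world has none). Each returns a list of dicts, best first, with "p" (0 to 1); they miss things now and then, are a little off and sometimes report something else, mostly with a low value. They report only what shows in the picture. A call takes as long as a camera call. They do not tell look-alikes from the thing itself.
- boxes_of(label, camera): "position" ([x, y, z] in m, in world coordinates, good to about 4 mm: the middle of the surface that is visible of it).
- masks_of(label, camera): "pixels" (420x560 bool, what is visible of it).
The state is a dict: "time": time; "joint_positions": joint angles; "qd": joint speeds; "tau": joint torques, N m; "eef_pos": TCP position; "tcp_rot": TCP orientation; "contact_force": force on the tool from outside, world axes, zero at the start; "moment": the same for the moment, N m; "opening": finger opening in m; "finger_force": force on a finger pad.
Only numpy, scipy, OpenCV 4.12 (cv2) and the standard library are available. Lean on these libraries where they do the work, as an engineer would, in place of code of your own. Each camera call takes 0.05 s, during which the arm holds its last target. There are 200 camera calls.

## Working session

There is one attempt and no reset: what is moved stays moved. The work goes in short steps, each a Python script; the robot and the scene stay as the last script left them, time stands still between calls to the robot, and variables do not carry over. Pictures are saved under pics/ and viewed, at most 10 in all, crops included, and the job is handed in when it is done.

```bash
ls; mkdir -p pics
python3 - <<'E'
from bench import *
import cv2,numpy as np
for c in ["scene","side"]:
    im=capture(c); cv2.imwrite(f"pics/{c}0.png",im[:,:,::-1])
    i=camera_info(c); print(c,i["fx"],i["cx"],np.round(i["cam_to_world"],3).tolist())
    for l in ["lever","fixture","pad","pointer","spray_can","socket","spanner","grease_tin"]:
        print(l,[(np.round(b["position"],3).tolist(),round(b["p"],2)) for b in boxes_of(l,c)])
s=state();print(s["time"],s["eef_pos"],s["tcp_rot"],s["opening"])
E
```

```text
pics
scene 426.8610881664808 286.161820453653 [[0.339, 0.521, -0.783, 1.361], [0.941, -0.177, 0.289, -0.406], [0.012, -0.835, -0.55, 0.617], [0.0, 0.0, 0.0, 1.0]]
lever [([0.555, 0.294, 0.031], 0.82), ([0.635, 0.172, 0.031], 0.73), ([0.393, 0.189, 0.029], 0.72), ([0.526, 0.169, 0.031], 0.58)]
fixture [([0.555, -0.145, 0.01], 0.91)]
pad [([0.55, -0.128, 0.058], 0.82)]
pointer [([0.378, -0.186, 0.022], 0.64)]
spray_can [([0.778, 0.175, 0.091], 0.82)]
socket [([0.787, -0.012, 0.022], 0.54)]
spanner [([0.78, -0.206, 0.007], 0.66)]
grease_tin [([0.59, -0.504, 0.043], 0.86)]
side 410.89311045650805 281.0043242568416 [[0.984, -0.141, 0.108, 0.459], [-0.178, -0.731, 0.659, -0.851], [-0.014, -0.668, -0.744, 0.912], [0.0, 0.0, 0.0, 1.0]]
lever [([0.539, 0.289, 0.033], 0.88), ([0.619, 0.161, 0.052], 0.81), ([0.38, 0.188, 0.035], 0.63)]
fixture [([0.489, -0.144, 0.01], 0.56)]
pad [([0.549, -0.126, 0.058], 0.52)]
pointer []
spray_can [([0.763, 0.171, 0.093], 0.87)]
socket [([0.773, -0.013, 0.025], 0.41)]
spanner [([0.773, -0.206, 0.007], 0.82)]
grease_tin [([0.562, -0.521, 0.056], 0.75)]
0.9 [ 0.26952864 -0.56394415  0.23878837] [ 3.14143706e+00 -2.24506005e-05  4.45774445e-01] 0.08820062087033113
```

View pics/scene0.png

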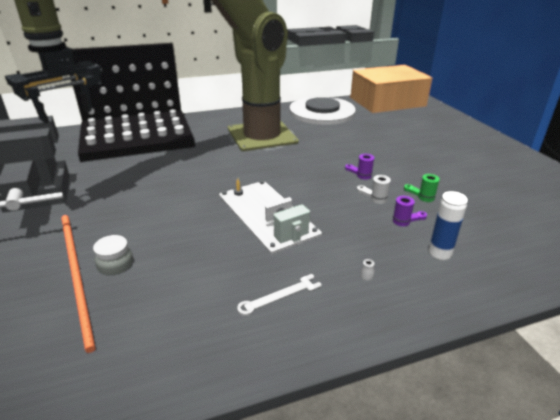

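View pics/side0.png

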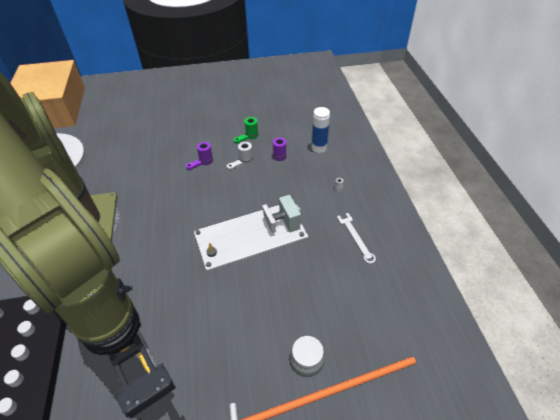

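Scene view: the bare-steel lever is at about (381,187), with purple and green look-alikes around it. The fixture is at (270,215), with the block at (292,222) and the pointer at (238,187). In the side view the steel lever is at (245,152), its arm pointing to (233,164); the pointer is at (211,249) and the pad at (268,217). Next I'll take wrist views from close by.

Run:
```python
from bench import *
import cv2,numpy as np
def look(n,p,yaw):
    move_to(p,[np.pi,0,yaw]); hold(0.3)
    i=camera_info("wrist"); im=capture("wrist"); cv2.imwrite(f"pics/{n}.png",im[:,:,::-1])
    np.savez(f"pics/{n}.npz",T=i["cam_to_world"],K=[i["fx"],i["fy"],i["cx"],i["cy"]])
    print(n,i["fx"],np.round(i["cam_to_world"],3).tolist())
    for l in ["lever","fixture","pad","pointer"]:
        print(l,[(np.round(b["position"],4).tolist(),round(b["p"],2)) for b in boxes_of(l,"wrist")])
        for k,m in enumerate(masks_of(l,"wrist")): np.save(f"pics/{n}_{l}_{k}.npy",m["pixels"])
look("f1",[0.47,-0.18,0.36],0.4)
look("f2",[0.52,-0.10,0.36],0.4)
look("l1",[0.50,0.12,0.30],0.4)
look("l2",[0.53,0.19,0.30],0.4)
print(state()["time"],state()["joint_positions"])
a,b=[cv2.imread(f"pics/{n}.png") for n in("f1","l1")]
cv2.imwrite("pics/m1.png",cv2.resize(np.hstack([a,b]),(800,300)))
```

```text
f1 314.400310002548 [[0.389, -0.88, -0.272, 0.539], [-0.921, -0.372, -0.115, -0.152], [-0.0, 0.295, -0.955, 0.506], [0.0, 0.0, 0.0, 1.0]]
lever [([0.5121, 0.1647, 0.048], 0.79), ([0.5505, -0.119, 0.0691], 0.68), ([0.3792, 0.1871, 0.0222], 0.55)]
fixture [([0.5062, -0.1308, 0.0122], 0.92)]
pad [([0.5453, -0.1188, 0.0689], 0.69)]
pointer [([0.3796, -0.1819, 0.0221], 0.73)]
f2 314.400310002548 [[0.388, -0.88, -0.272, 0.589], [-0.922, -0.371, -0.115, -0.072], [0.001, 0.296, -0.955, 0.506], [0.0, 0.0, 0.0, 1.0]]
lever [([0.6185, 0.158, 0.0564], 0.82), ([0.5367, 0.2884, 0.0151], 0.82), ([0.3828, 0.1947, 0.0479], 0.59), ([0.5168, 0.1647, 0.052], 0.57), ([0.5492, -0.1222, 0.0615], 0.19)]
fixture [([0.5029, -0.1254, 0.0098], 0.77)]
pad [([0.55, -0.1209, 0.0614], 0.78)]
pointer [([0.3802, -0.1731, 0.0211], 0.49)]
l1 314.400310002548 [[0.388, -0.881, -0.271, 0.57], [-0.922, -0.371, -0.115, 0.148], [0.001, 0.295, -0.956, 0.446], [0.0, 0.0, 0.0, 1.0]]
lever [([0.3844, 0.2021, 0.0625], 0.83), ([0.6237, 0.1793, 0.0655], 0.66), ([0.5418, 0.2953, 0.064], 0.59), ([0.5103, 0.1733, 0.0622], 0.56)]
fixture [([0.5405, -0.1087, 0.0103], 0.91)]
pad [([0.55, -0.1179, 0.0601], 0.62)]
pointer []
l2 314.400310002548 [[0.389, -0.88, -0.272, 0.599], [-0.921, -0.371, -0.116, 0.218], [0.001, 0.295, -0.955, 0.446], [0.0, 0.0, 0.0, 1.0]]
lever [([0.6247, 0.1797, 0.0646], 0.92), ([0.5172, 0.1752, 0.0631], 0.88), ([0.544, 0.2976, 0.0608], 0.88), ([0.3907, 0.2037, 0.0624], 0.84)]
fixture [([0.5565, -0.0987, 0.0086], 0.97)]
pad [([0.5471, -0.114, 0.0593], 0.64)]
pointer []
7.3333 [-0.26564325  0.53935214 -0.26339326  1.67443488  0.1651569   0.94966908
 -1.76048344]
```

View pics/m1.png

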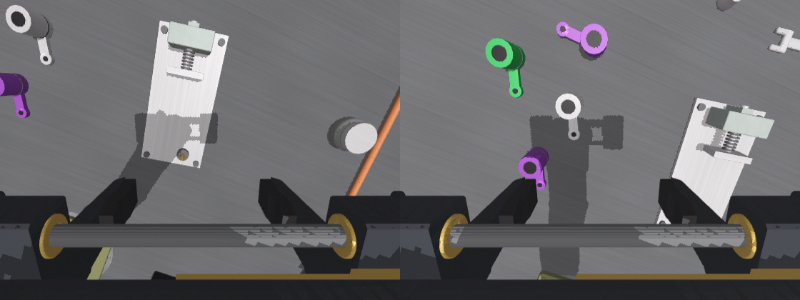

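Wrist views: in the left one (f1) the fixture runs from the pointer at (182,154) to the block at (190,38), with the pad at (184,75). In the right one (l1) the steel lever has its hub at (568,105) and its eye at (574,134). Now I'll fit silhouettes in several views.

```bash
cat > fit.py <<'E'
import cv2,numpy as np
from scipy.optimize import minimize
def view(n):
    d=np.load(f"pics/{n}.npz"); return d["T"],d["K"]
def proj(P,V):
    T,K=V; q=(np.asarray(P)-T[:3,3])@T[:3,:3]
    return np.c_[K[0]*q[:,0]/q[:,2]+K[2],K[1]*q[:,1]/q[:,2]+K[3]]
def cyl(x,y,r,z0,z1):
    a=np.linspace(0,2*np.pi,32,endpoint=False); c=np.c_[x+r*np.cos(a),y+r*np.sin(a)]
    return np.vstack([np.c_[c,0*a+z] for z in(z0,z1)])
def box(x0,x1,y0,y1,z0,z1): return np.array([[x,y,z] for x in(x0,x1) for y in(y0,y1) for z in(z0,z1)],float)
LEVER=[cyl(0,0,.022,0,.064),box(0,.072,-.009,.009,0,.012),cyl(.072,0,.011,0,.012)]
FIX=[box(-.19,.1,-.07,.07,0,.01),box(.056,.099,-.04,.04,.01,.076)]
PTR=[cyl(0,0,.014,0,.012),np.vstack([cyl(0,0,.003,.012,.03),[[0,0,.048]]])]
def pose(P,x,y,z,w):
    c,s=np.cos(w),np.sin(w); return P@np.array([[c,s,0],[-s,c,0],[0,0,1]])+[x,y,z]
S=8
def render(parts,p,V,shape=(420,560)):
    m=np.zeros(shape,np.uint8)
    for P in parts:
        h=cv2.convexHull(proj(pose(P,*p),V).astype(np.float32))
        cv2.fillConvexPoly(m,np.round(h*256).astype(np.int32),255,cv2.LINE_AA,8)
    return m
def fit(parts,obs,p0,free,step):
    p0=np.array(p0,float); free=list(free)
    def cost(q):
        p=p0.copy(); p[free]=q; c=0
        for V,m in obs:
            r=render(parts,p,V)/255.; c+=1-np.minimum(r,m).sum()/np.maximum(r,m).sum()
        return c/len(obs)
    q0=p0[free]; st=np.array(step)[free]
    sim=np.vstack([q0]+[q0+st*e for e in np.eye(len(q0))])
    for _ in range(2):
        r=minimize(cost,q0,method="Nelder-Mead",options=dict(initial_simplex=sim,xatol=1e-5,fatol=1e-6,maxiter=400))
        q0=r.x; sim=np.vstack([q0]+[q0-st/2*e for e in np.eye(len(q0))])
    p=p0.copy(); p[free]=r.x; return p,r.fun
E
python3 - <<'E'
from bench import *
import glob
from fit import *
for c in("scene","side"):
    i=camera_info(c); np.savez(f"pics/{c}0.npz",T=i["cam_to_world"],K=[i["fx"],i["fy"],i["cx"],i["cy"]])
def pick(n,l,p):
    V=view(n); u=proj([p],V)[0]; best=None
    for f in glob.glob(f"pics/{n}_{l}_*.npy"):
        m=np.load(f); y,x=np.nonzero(m); d=np.hypot(x.mean()-u[0],y.mean()-u[1])
        if best is None or d<best[0]: best=(d,m)
    print(n,l,round(best[0],1),best[1].sum()); return V,best[1].astype(float)
step=[.01,.01,.005,.1]
def run(parts,ns,l,c,p0,free):
    obs=[pick(n,l,c) for n in ns]
    for o in [obs]+[[o] for o in obs]:
        p,f=fit(parts,o,p0,free,step); print(l,np.round(p,4),round(f,3))
    p,f=fit(parts,obs,p0,[0,1,2,3],step); print(l,"with z",np.round(p,4),round(f,3))
    return fit(parts,obs,p0,free,step)[0]
L=run(LEVER,["l1","l2"],"lever",[.51,.17,.03],[.51,.17,0,-2.7],[0,1,3])
F=run(FIX,["f1","f2"],"fixture",[.5,-.13,.01],[.54,-.12,0,.3],[0,1,3])
P=run(PTR,["f1","f2"],"pointer",[.38,-.18,.03],[.38,-.18,.01,0],[0,1])
for n in("f1","l1"):
    im=cv2.imread(f"pics/{n}.png")
    for parts,p,c in((LEVER,L,(0,0,255)),(FIX,F,(0,255,0)),(PTR,P,(255,0,0))):
        cs,_=cv2.findContours((render(parts,p,view(n))>127).astype(np.uint8),0,1); cv2.drawContours(im,cs,-1,c,1)
    cv2.imwrite(f"pics/{n}o.png",im)
cv2.imwrite("pics/m2.png",np.hstack([cv2.resize(cv2.imread("pics/f1o.png")[10:250,150:350],(400,480)),cv2.resize(cv2.imread("pics/l1o.png")[100:260,150:283],(400,480))]))
np.savez("poses.npz",L=L,F=F,P=P)
E
```

```text
l1 lever 8.2 1560
l2 lever 6.9 1408
lever [ 0.512   0.1768  0.     -2.7199] 0.166
lever [ 0.5115  0.1761  0.     -2.7327] 0.164
lever [ 0.5122  0.1776  0.     -2.7023] 0.166
lever with z [ 0.5092  0.1774 -0.0152 -2.6998] 0.133
f1 fixture 3.0 17743
f2 fixture 2.4 14772
fixture [ 0.5285 -0.1274  0.      0.1992] 0.058
fixture [ 0.5282 -0.1275  0.      0.2003] 0.052
fixture [ 0.5282 -0.1271  0.      0.2045] 0.064
fixture with z [ 0.5265 -0.128  -0.0085  0.2013] 0.045
f1 pointer 1.7 225
f2 pointer 0.0 230
pointer [ 0.3738 -0.1833  0.01    0.    ] 0.209
pointer [ 0.3738 -0.1833  0.01    0.    ] 0.229
pointer [ 0.3739 -0.1835  0.01    0.    ] 0.188
pointer with z [ 0.3674 -0.1859 -0.0073  0.1504] 0.178
```

View pics/m2.png

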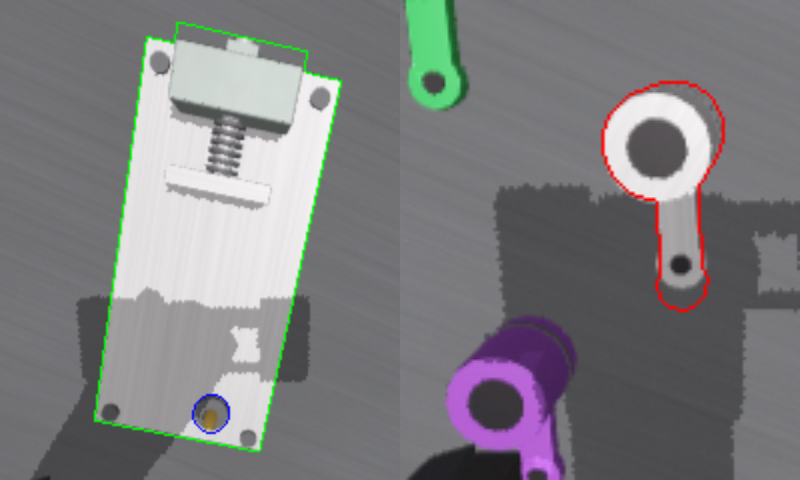

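The plate outline matches well, but the block top and the lever eye sit off the model's heights. I'll triangulate distinct features (hub-top hole, eye hole, block top corners) from further-apart views.

Run:
```python
from bench import *
from fit import *
def look(n,p,yaw):
    move_to(p,[np.pi,0,yaw]); hold(0.4)
    i=camera_info("wrist"); im=capture("wrist"); cv2.imwrite(f"pics/{n}.png",im[:,:,::-1])
    np.savez(f"pics/{n}.npz",T=i["cam_to_world"],K=[i["fx"],i["fy"],i["cx"],i["cy"]])
    for k,m in enumerate(masks_of("lever","wrist")): np.save(f"pics/{n}_lever_{k}.npy",m["pixels"])
look("l3",[0.44,0.17,0.22],0.3)
look("l4",[0.56,0.25,0.22],0.3)
z=np.load("poses.npz"); L=z["L"]
tiles=[]
for n in("l1","l2","l3","l4"):
    im=cv2.imread(f"pics/{n}.png"); V=view(n)
    u=proj([[*L[:2],.064]],V)[0]; x,y=np.round(u).astype(int)
    x0,y0=max(x-50,0),max(y-37,0); c=im[y0:y0+75,x0:x0+100]
    cs,_=cv2.findContours((render(LEVER,L,V)>127).astype(np.uint8),0,1)
    c=cv2.resize(c,(400,300),interpolation=cv2.INTER_CUBIC)
    cv2.polylines(c,[((cs[0].reshape(-1,2)-[x0,y0])*4).astype(np.int32)],True,(0,0,255),1)
    tiles.append(c); print(n,x0,y0,u, camera_info("wrist")["cy"])
cv2.imwrite("pics/m3.png",np.vstack([np.hstack(tiles[:2]),np.hstack(tiles[2:])]))
```

```text
l1 185 111 [235.46250318 148.13754874] 208.6843959480139
l2 229 155 [279.36128439 191.93980397] 208.6843959480139
l3 242 80 [292.12495859 117.27988613] 208.6843959480139
l4 279 216 [328.74936554 252.98977825] 208.6843959480139
```

View pics/m3.png

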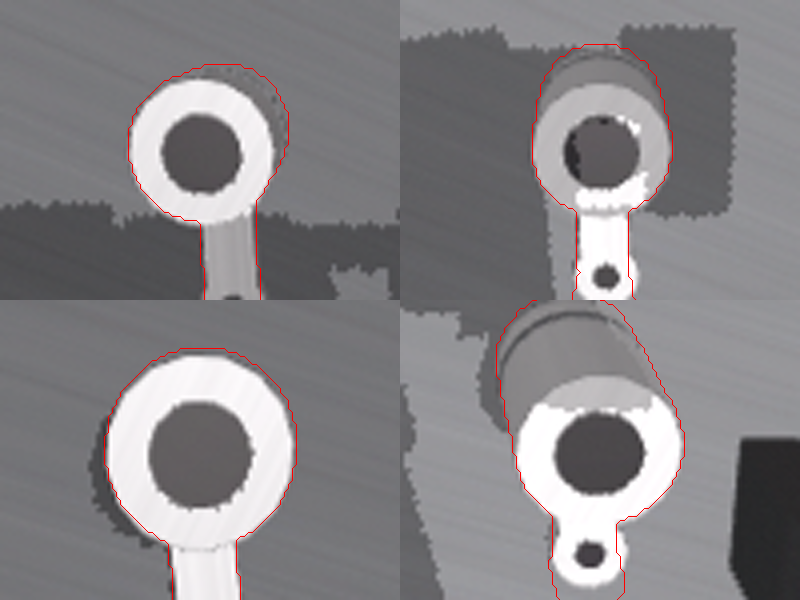

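In all four tiles the hub, about (200,150) in each, matches the model's full height. The eye hole (l2 at (605,275), l4 at (590,555)) is nearer the hub than modelled. I'll triangulate the hole centres, and also the fixture's block and pad.

Run:
```python
from fit import *
from scipy.optimize import least_squares
L=np.load("poses.npz")["L"]; F=np.load("poses.npz")["F"]
def hole(n,guess,r):
    g=cv2.cvtColor(cv2.imread(f"pics/{n}.png"),cv2.COLOR_BGR2GRAY)
    x,y=map(int,guess); S=r*2; c=g[y-S:y+S+1,x-S:x+S+1]
    c=cv2.resize(c,None,fx=4,fy=4,interpolation=cv2.INTER_CUBIC)
    m=(c<125).astype(np.uint8); k,lab,st,ce=cv2.connectedComponentsWithStats(m)
    i=lab[c.shape[0]//2,c.shape[1]//2]
    return np.array([x-S,y-S])+(ce[i]+.5)/4-.5, st[i][4]/16
hub={"l1":(235,149),"l2":(280,193),"l3":(292,118),"l4":(329,254)}
eye={"l1":(243,187),"l2":(280,223),"l4":(326,279)}
V=view("l3"); eye["l3"]=proj([[L[0]+.06*np.cos(L[3]),L[1]+.06*np.sin(L[3]),.012]],V)[0]
res={}
for nm,d,r,z in(("hub",hub,10,.064),("eye",eye,4,.012)):
    o={n:hole(n,g,r) for n,g in d.items()}; print(nm,{n:(np.round(a,1).tolist(),b) for n,(a,b) in o.items()})
    f=lambda p:np.concatenate([proj([p],view(n))[0]-a for n,(a,b) in o.items()])
    s=least_squares(f,[.5,.17,z]); print(np.round(s.x,4),np.round(s.fun,1))
    s2=least_squares(lambda q:f([*q,z]),[.5,.17]); print("fixed z",np.round(s2.x,4),np.round(s2.fun,1)); res[nm]=s2.x
d=res["eye"]-res["hub"]; print(np.hypot(*d),np.arctan2(d[1],d[0]))
np.savez("lever.npz",xy=res["hub"],yaw=np.arctan2(d[1],d[0]))
tiles=[]
PAD=box(.006,.018,-.035,.035,.026,.070)
for n in("f1","f2"):
    im=cv2.imread(f"pics/{n}.png"); V=view(n); x0,y0=[(150,10),(150,60)][n=="f2"]
    c=cv2.resize(im[y0:y0+240,x0:x0+160],(400,600),interpolation=cv2.INTER_CUBIC)
    for P in FIX+[PAD]:
        h=cv2.convexHull(proj(pose(P,*F),V).astype(np.float32)).reshape(-1,2)
        cv2.polylines(c,[np.round((h-[x0,y0]+.5)*2.5).astype(np.int32)],True,(0,0,255),1)
    tiles.append(c)
cv2.imwrite("pics/m4.png",np.hstack(tiles))
```

```text
hub {'l1': ([234.9, 149.1], np.float64(296.375)), 'l2': ([278.8, 192.7], np.float64(266.625)), 'l3': ([291.5, 118.4], np.float64(513.875)), 'l4': ([328.4, 254.0], np.float64(349.9375))}
[0.5109 0.177  0.0644] [ 0.  -0.1  0.1  0.   0.   0.  -0.1  0.1]
fixed z [0.5108 0.1769] [ 0.1 -0.1  0.1  0.   0.   0.1 -0.2 -0. ]
eye {'l1': ([242.9, 187.8], np.float64(42.875)), 'l2': ([280.1, 223.9], np.float64(26.6875)), 'l4': ([326.1, 279.2], np.float64(35.125)), 'l3': ([296.1, 172.0], np.float64(57.5625))}
[0.4565 0.1514 0.0126] [ 0.  -0.   0.  -0.1  0.   0.  -0.1  0. ]
fixed z [0.4563 0.1513] [ 0.1  0.   0.1 -0.1 -0.  -0.1 -0.1  0.1]
0.06023717605470535 -2.702106074534728
```

View pics/m4.png

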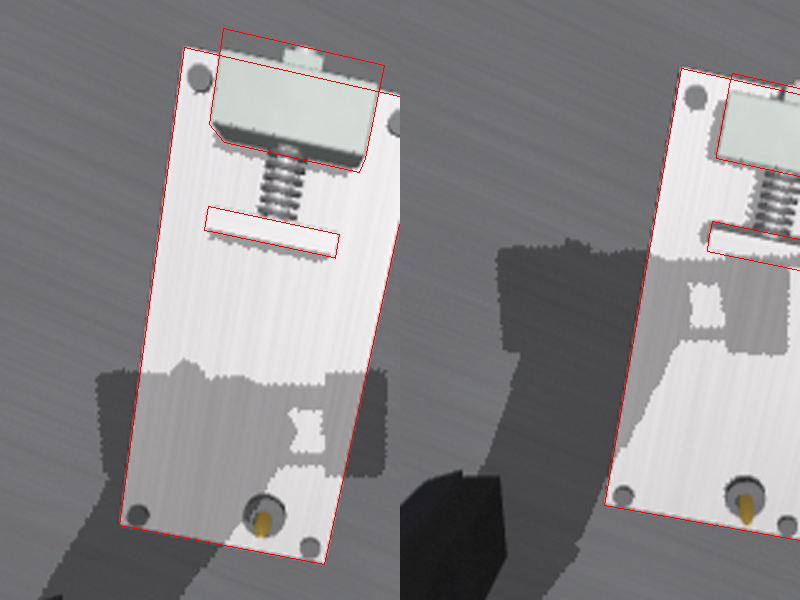

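Both tiles: the plate and pad outlines coincide with the image (pad at (270,232) left), and the pointer foot is at (264,515) left and (745,497) right. The eye axis lies 60 mm out, so its tip is at 72 mm, and the hub top triangulates to 64.4 mm. Now I'll grasp, lift, and look at the pointer again on the way.

Run:
```python
from bench import *
from fit import *
z=np.load("lever.npz"); h=z["xy"]; F=np.load("poses.npz")["F"]
Y=.293; O=[np.pi,0,Y]
move_to([h[0],h[1],.15],O)
movel([h[0],h[1],.021],velocity=.12)
gripper_to(.03,55); hold(.2)
s=state(); print(s["time"],s["opening"],s["finger_force"],s["eef_pos"],s["contact_force"])
movel([h[0],h[1],.16],velocity=.15)
def look(n,p,yaw):
    move_to(p,[np.pi,0,yaw]); hold(0.4)
    i=camera_info("wrist"); im=capture("wrist"); cv2.imwrite(f"pics/{n}.png",im[:,:,::-1])
    np.savez(f"pics/{n}.npz",T=i["cam_to_world"],K=[i["fx"],i["fy"],i["cx"],i["cy"]])
look("g1",[.42,-.10,.24],.2)
look("g2",[.45,-.16,.24],.2)
s=state(); print(s["time"],s["opening"],s["eef_pos"],s["tcp_rot"],s["contact_force"])
cv2.imwrite("pics/m5.png",cv2.resize(np.hstack([cv2.imread("pics/g1.png"),cv2.imread("pics/g2.png")]),(800,300)))
```

```text
12.225 0.042862247724339754 55.00010244548321 [0.51086622 0.17702985 0.02103338] [0.51735099 0.42292757 1.31581949]
15.7333 0.0430499519921254 [ 0.44994144 -0.15957671  0.24009125] [-3.14156361e+00 -1.98928728e-05  2.00787679e-01] [-0.1695049   0.0208452  -4.74922505]
```

View pics/m5.png

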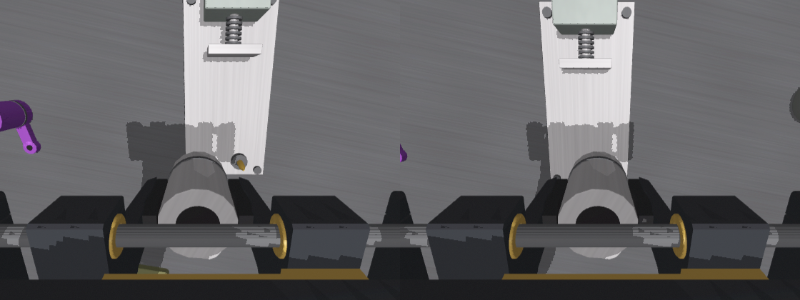

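The lever is held (opening 43 mm). Left image: the pointer is at (239,160), clear on the plate, and the pad at (234,49). I'll refine the pointer from f1, f2 and g1.

Run:
```python
from fit import *
z=np.load("poses.npz"); P=z["P"]; F=z["F"]
PTR2=[PTR[0]]
def seg(n,p,pin):
    V=view(n); im=cv2.imread(f"pics/{n}.png"); hsv=cv2.cvtColor(im,cv2.COLOR_BGR2HSV); g=cv2.cvtColor(im,cv2.COLOR_BGR2GRAY)
    u=np.round(proj([[*p[:2],.02]],V)[0]).astype(int)
    m=((g<125)|(hsv[...,1]>70)).astype(np.uint8)
    r=22; w=np.zeros_like(m); w[u[1]-r:u[1]+r,u[0]-r:u[0]+r]=1; m&=w
    k,lab,st,ce=cv2.connectedComponentsWithStats(m); i=lab[u[1],u[0]]
    return V,(lab==i).astype(float)
tiles=[]
obs=[seg(n,P,1) for n in("f1","f2","g1")]
for o in [obs]+[[o] for o in obs]:
    p,c=fit(PTR,o,P,[0,1],[.006,.006,0,0]); print(np.round(p,4),round(c,3))
p,c=fit(PTR,obs,P,[0,1],[.006,.006,0,0])
p3,c3=fit(PTR,obs,P,[0,1,2],[.006,.006,.005,0]); print("z",np.round(p3,4),c3)
# fixture by thresholded plate from f1,f2 masks already; joint check with pad centre
c,s=np.cos(F[3]),np.sin(F[3]); d=p[:2]-F[:2]; print("pointer in fixture",c*d[0]+s*d[1],-s*d[0]+c*d[1])
for (V,m),n in zip(obs,("f1","f2","g1")):
    im=cv2.imread(f"pics/{n}.png"); u=proj([[*p[:2],.02]],V)[0].astype(int); x0,y0=u-25
    t=cv2.resize(im[y0:y0+50,x0:x0+50],(260,260),interpolation=cv2.INTER_CUBIC); 
    for Q in PTR:
        h=cv2.convexHull(proj(pose(Q,*p),V).astype(np.float32)).reshape(-1,2)
        cv2.polylines(t,[np.round((h-[x0,y0]+.5)*5.2).astype(np.int32)],True,(0,0,255),1)
    tiles.append(t)
cv2.imwrite("pics/m6.png",np.hstack(tiles)); np.savez("ptr.npz",p=p)
```

```text
[ 0.3741 -0.1836  0.01    0.    ] 0.191
[ 0.3749 -0.1826  0.01    0.    ] 0.2
[ 0.3734 -0.1841  0.01    0.    ] 0.21
[ 0.3742 -0.1836  0.01    0.    ] 0.159
z [ 0.3717 -0.1849  0.0016  0.    ] 0.18099854023580075
pointer in fixture -0.1624941825068461 -0.024532245946669827
```

View pics/m6.png

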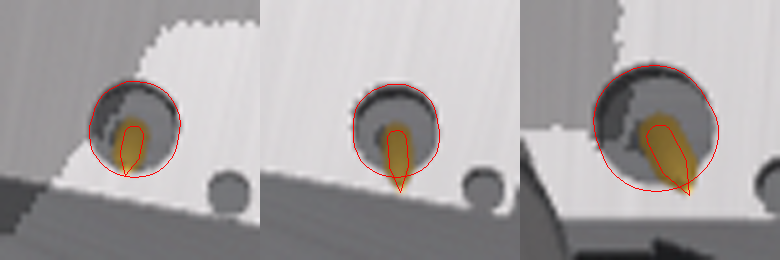

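The outlines agree with foot and tip in all three tiles, so the pointer is at (0.374, -0.184). Now I'll place the lever on the plate in front of the pad.

```bash
cat > tgt.py <<'E'
import numpy as np
F=np.load("poses.npz")["F"]; P=np.load("ptr.npz")["p"][:2]
ex=np.array([np.cos(F[3]),np.sin(F[3])]); ey=np.array([-ex[1],ex[0]])
def hub(x,y=0): return F[:2]+x*ex+y*ey
d=P-hub(.0007); LY=np.arctan2(d[1],d[0]); TY=LY+.293+2.7021
TY=(TY+np.pi/2)%np.pi-np.pi/2
E
python3 - <<'E'
from bench import *
from tgt import *
print("tool yaw",TY,"fixture yaw",F[3])
O=[np.pi,0,TY]; a=hub(-.03)
move_to([*a,.12],O)
movel([*a,.045],velocity=.12); hold(.3)
f0=np.array(state()["contact_force"]); 
r=movel([*a,.026],velocity=.015,max_force=4); hold(.2)
s=state(); print(r,s["time"],s["eef_pos"],s["tcp_rot"],f0,s["contact_force"],s["opening"])
import cv2
for c in("side","scene"): cv2.imwrite(f"pics/{c}1.png",capture(c)[:,:,::-1])
E
```

```text
tool yaw 0.2019242769210381 fixture yaw 0.19920866750963773
True 18.4917 [ 0.49908913 -0.13333767  0.03098217] [-3.14152640e+00  2.19419879e-04  2.01961840e-01] [ 0.05067528  0.17943629 -4.76582475] [-0.52837157 -0.03915473  5.92593066] 0.04326297873867713
```

Contact on the plate came at TCP z = 31.0 mm, as expected for a 10 mm plate. Now I'll press in steps, watching the force.

Run:
```python
from bench import *
from tgt import *
def rep(t):
    s=state(); f=np.array(s["contact_force"]); p=np.array(s["eef_pos"][:2])-F[:2]
    print(t,"x %.2f y %.2f z %.2f mm"%(p@ex*1e3,p@ey*1e3,s["eef_pos"][2]*1e3),"fx %.2f fy %.2f fz %.2f"%(f[:2]@ex,f[:2]@ey,f[2]),round(s["time"],2),round(s["opening"],4),np.round(s["moment"],2))
movel([*hub(-.03),.0312],velocity=.02); hold(.2); rep("lift")
for x in(-.020,-.012,-.006,-.003):
    movel([*hub(x),.0312],velocity=.03); hold(.25); rep(x)
```

```text
lift x -29.93 y -0.02 z 31.08 mm fx 0.32 fy -0.27 fz -3.29 19.04 0.0433 [-0.03 -0.15 -0.04]
-0.02 x -20.09 y 0.04 z 31.12 mm fx 0.36 fy -0.46 fz -4.13 19.77 0.0429 [-0.   -0.   -0.02]
-0.012 x -12.32 y -0.10 z 31.13 mm fx -1.31 fy -0.35 fz -5.62 20.44 0.0429 [-0.24  0.29 -0.03]
-0.006 x -6.67 y -0.11 z 31.08 mm fx -4.65 fy -1.51 fz -3.21 21.04 0.0431 [-0.31  0.86 -0.02]
-0.003 x -4.23 y -0.08 z 31.09 mm fx -5.12 fy -1.10 fz -2.11 21.54 0.0432 [-0.37  0.98  0.  ]
```

```bash
cat >> tgt.py <<'E'
def avg(t,n=12):
    from bench import state,hold
    A=[]
    for _ in range(n):
        hold(.02); s=state(); f=np.array(s["contact_force"]); p=np.array(s["eef_pos"][:2])-F[:2]
        A.append([p@ex*1e3,p@ey*1e3,s["eef_pos"][2]*1e3,f[:2]@ex,f[:2]@ey,f[2]])
    print(t,"x y z fx fy fz",np.round(np.mean(A,0),2),"sd",np.round(np.std(A,0)[3:],2),"yaw",round(s["tcp_rot"][2],4),"rp",np.round(s["tcp_rot"][:2],4),round(s["time"],2))
    return np.mean(A,0)
E
python3 - <<'E'
from bench import *
from tgt import *
import cv2
avg("now")
for x in(.000,.0018):
    movel([*hub(x),.0311],velocity=.02); hold(.2); avg(x)
for c in("side","scene","wrist"):
    i=camera_info(c); cv2.imwrite(f"pics/{c}2.png",capture(c)[:,:,::-1]); np.savez(f"pics/{c}2.npz",T=i["cam_to_world"],K=[i["fx"],i["fy"],i["cx"],i["cy"]])
a=cv2.imread("pics/wrist2.png")[:330]
t=[cv2.resize(a,(400,236))]
from fit import proj,view
for c in("side","scene"):
    u=proj([[*hub(-.04),.04]],view(c+"2"))[0].astype(int); x0,y0=u[0]-64,u[1]-48
    t.append(cv2.resize(cv2.imread(f"pics/{c}2.png")[y0:y0+96,x0:x0+128],(400,300),interpolation=cv2.INTER_CUBIC)); print(c,x0,y0)
cv2.imwrite("pics/m7.png",np.vstack([np.hstack([t[1],t[2]]),np.hstack([t[0],0*t[0]])]))
E
```

```text
now x y z fx fy fz [-4.24 -0.11 31.1  -5.93 -1.07 -1.88] sd [0.38 0.47 0.58] yaw 0.2015 rp [-3.1406  0.0046] 21.74
0.0 x y z fx fy fz [-2.62 -0.09 31.1  -8.39 -0.62  1.34] sd [0.64 0.49 0.42] yaw 0.2013 rp [-3.1405  0.0071] 22.44
0.0018 x y z fx fy fz [-1.55 -0.08 31.12 -9.55 -0.16  2.93] sd [0.54 0.36 0.62] yaw 0.2012 rp [-3.1405  0.0084] 23.09
side 185 177
scene 203 153
```

View pics/m7.png

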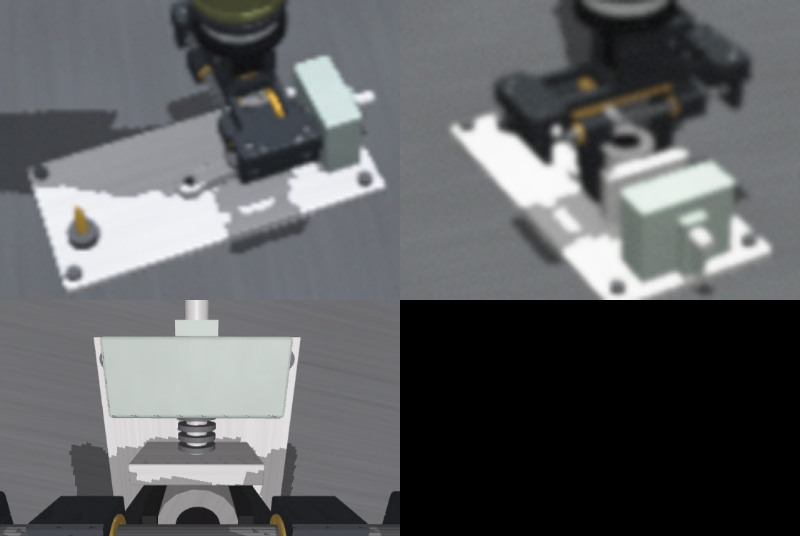

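Top left (side): the lever stands on the plate, with its eye at (190,182) and the pointer foot at (85,232). Bottom left (wrist): the hub presses the middle of the pad at (197,475). The tool has tilted about 0.5° under load, so I'll level it, press a little further, and check the eye's direction.

Run:
```python
from bench import *
from tgt import *
from fit import proj,view,cv2
O=[np.pi-.001,-.009,TY]
movel([*hub(.0025),.0311],O,velocity=.01); hold(.2); avg("level")
movel([*hub(.0040),.0311],O,velocity=.01); hold(.3); a=avg("press")
for c in("side",):
    i=camera_info(c); im=capture(c); cv2.imwrite(f"pics/{c}3.png",im[:,:,::-1]); np.savez(f"pics/{c}3.npz",T=i["cam_to_world"],K=[i["fx"],i["fy"],i["cx"],i["cy"]])
V=view("side3"); H=hub(a[0]/1e3,a[1]/1e3)
im=cv2.imread("pics/side3.png"); x0,y0=185,202; t=cv2.resize(im[y0:y0+72,x0:x0+96],(768,576),interpolation=cv2.INTER_CUBIC)
def pt(p,col): 
    u=proj([p],V)[0]; print(np.round(u,2)); cv2.drawMarker(t,tuple(int(v) for v in (u-[x0,y0]+.5)*8),col,cv2.MARKER_CROSS,16,1)
d=(P-H)/np.linalg.norm(P-H)
for g in(-5,0,5):
    g=np.radians(g); R=np.array([[np.cos(g),-np.sin(g)],[np.sin(g),np.cos(g)]])
    pt([*(H+.0602*(R@d)),.022],(0,0,255) if g==0 else (0,255,0))
pt([*P,.022],(255,0,0)); pt([*P,.058],(255,0,255)); 
for x,y in((-.19,-.07),(-.19,.07)): pt([*hub(x,y),.01],(0,165,255))
cv2.imwrite("pics/m8.png",t)
```

```text
level x y z fx fy fz [-0.91 -0.11 31.03 -8.68 -0.79  2.46] sd [0.41 0.41 0.33] yaw 0.201 rp [ 3.1407e+00 -2.6000e-03] 23.89
press x y z fx fy fz [ -0.91  -0.12  31.03 -11.43  -0.36   4.85] sd [0.58 0.24 0.37] yaw 0.2009 rp [3.1408e+00 2.0000e-04] 24.69
[243.66 233.34]
[244.45 234.67]
[245.39 235.94]
[209.8  250.42]
[207.81 242.28]
[204.74 269.65]
[192.15 230.51]
```

View pics/m8.png

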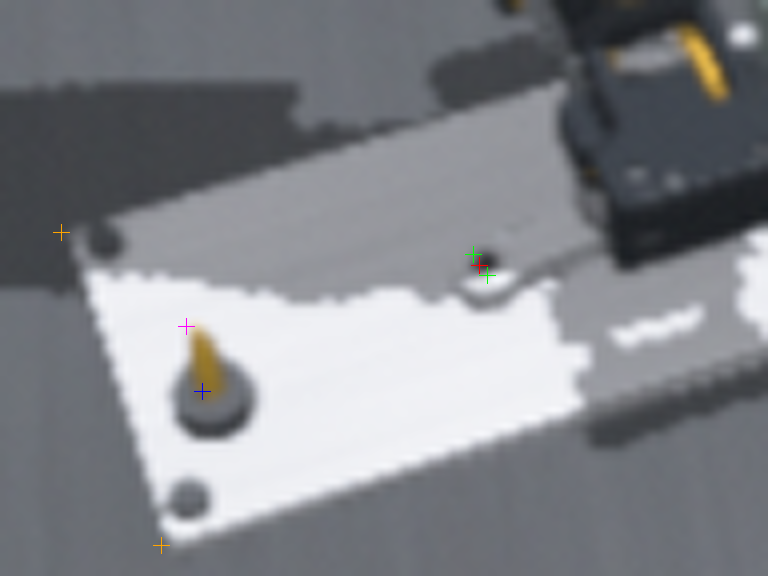

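The predicted marks are all offset by roughly +10,+3 px at 8x zoom (calibration). The eye hole at (485,262) is close to the red prediction at (479,264), within a couple of degrees. I'll measure it to sub-pixel, registering locally on the plate's corner screw holes and the pin.

Run:
```python
from tgt import *
from fit import proj,view,cv2
from scipy.optimize import least_squares
def blob(n,g,S,thr,yel=False):
    im=cv2.imread(f"pics/{n}.png"); x,y=np.round(g).astype(int); c=im[y-S:y+S+1,x-S:x+S+1]
    c=cv2.resize(c,None,fx=8,fy=8,interpolation=cv2.INTER_CUBIC); gr=cv2.cvtColor(c,cv2.COLOR_BGR2GRAY)
    m=(gr<thr).astype(np.uint8); k,lab,st,ce=cv2.connectedComponentsWithStats(m)
    i=min(range(1,k),key=lambda i:np.hypot(*(ce[i]-c.shape[0]/2))+(1e3 if st[i][4]<100 else 0))
    return np.array([x-S,y-S])+(ce[i]+.5)/8-.5, st[i][4]/64
V=view("side3")
off=[]
# screw holes near the far end: wrist guesses from hole layout, refined by blob
for nm,wg,sg in (("A",{"f1":(150+137/2.5,10+515/2.5),"f2":(150+223/2.5,60+495/2.5)},(185+105/8,202+241/8)),
              ("B",{"f1":(150+310/2.5,10+547/2.5),"f2":(150+387/2.5,60+525/2.5)},(185+188/8,202+499/8))):
    o={n:blob(n,g,6,120 if nm=="A" else 135) for n,g in wg.items()}
    s=least_squares(lambda q:np.concatenate([proj([[*q,.01]],view(n))[0]-a for n,(a,b) in o.items()]),hub(-.18))
    b,ar=blob("side3",sg,5,110 if nm=="A" else 150); e=b-proj([[*s.x,.01]],V)[0]
    r=s.x-F[:2]; print(nm,"fix",np.round([r@ex*1e3,r@ey*1e3],1),"res",np.round(s.fun,1),[round(v[1],1) for v in o.values()],"side off",np.round(e,2),ar); off.append(e)
b,ar=blob("side3",(185+213/8,202+400/8),7,150); m=proj([[*P,.016]],V)[0]; print("foot off",b-m,ar); off.append(b-m)
eye={t:blob("side3",(185+485/8,202+262/8),4,t) for t in(80,95,110)}
H=hub(-.0009,-.0001)
# registration check by the lever where it first stood (wrist-measured)
z=np.load("lever.npz"); h0=z["xy"]; w=float(z["yaw"]); V0=view("side0")
e0=proj([[h0[0]+.0602*np.cos(w),h0[1]+.0602*np.sin(w),.012]],V0)[0]
for t in(80,95,110):
    print("start eye off",t,np.round(blob("side0",e0+[1,0],4,t)[0]-e0,2),"hub",np.round(blob("side0",proj([[*h0,.064]],V0)[0]+[1,0],5,t)[0]-proj([[*h0,.064]],V0)[0],2))
o=np.mean(off,0); print("mean off",o)
d=(P-H)/np.linalg.norm(P-H); E=lambda g:proj([[*(H+.0602*np.array([np.cos(g)*d[0]-np.sin(g)*d[1],np.sin(g)*d[0]+np.cos(g)*d[1]])),.022]],V)[0]
J=(E(.05)-E(-.05))/.1
for t,(b,ar) in eye.items(): r=b-o-E(0); print(t,ar,"residual px",np.round(r,2),"deg",np.degrees(r@J/(J@J)))
```

```text
A fix [-183.8   58.2] res [ 0.   0.2 -0.  -0.2] [np.float64(92.4), np.float64(65.3)] side off [ 0.92 -2.42] 59.8125
B fix [-182.2  -59.3] res [ 0.2  1.2 -0.3 -1.3] [np.float64(50.6), np.float64(83.2)] side off [ 1.5  -1.27] 17.421875
foot off [ 1.00490356 -0.56081352] 84.171875Traceback (most recent call last):
  File "<stdin>", line 26, in <module>
  File "<stdin>", line 8, in blob
ValueError: min() iterable argument is empty
```

Run:
```python
from tgt import *
from fit import proj,view,cv2
g=lambda n:cv2.cvtColor(cv2.imread(f"pics/{n}.png"),cv2.COLOR_BGR2GRAY)
a=g("side3"); print("eye rows229-240 cols240-252"); print(a[229:241,240:253])
print("screwA rows227-237 cols192-203"); print(a[227:238,192:204])
print("screwB rows 259-269, cols203-213"); print(a[259:270,203:214])
z=np.load("lever.npz"); h0=z["xy"]; w=float(z["yaw"]); V0=view("side0")
e0=proj([[h0[0]+.0602*np.cos(w),h0[1]+.0602*np.sin(w),.012]],V0)[0]; u=np.round(e0).astype(int)
print("start eye pred",e0,"patch from",u-5); print(g("side0")[u[1]-5:u[1]+6,u[0]-5:u[0]+7])
```

```text
eye rows229-240 cols240-252
[[149 149 149 150 148 149 149 149 150 149 146 145 151]
 [149 150 150 150 150 151 151 151 145 144 149 151 154]
 [150 151 151 150 149 149 151 158 155 151 154 153 152]
 [152 151 151 149 146 144 146 152 154 153 152 153 152]
 [151 151 150 145 127 105 114 137 146 150 151 151 152]
 [149 149 148 136 101  59  69 118 145 150 152 151 144]
 [149 147 147 129  94  72  94 136 159 155 145 132 126]
 [149 144 143 152 161 176 214 231 220 176 134 122 127]
 [151 142 155 195 220 225 229 224 191 148 132 144 184]
 [157 151 142 154 178 188 178 159 143 157 200 220 211]
 [198 219 188 135 129 136 134 132 157 207 232 237 231]
 [232 236 229 192 150 148 165 177 209 233 238 238 236]]
screwA rows227-237 cols192-203
[[ 67  67  68  68  67  68  68  69  70  74  76  87]
 [ 66  68  67  68  68  68  72  80  94 115 131 137]
 [ 66  68  70  71  70  73  97 124 137 146 150 153]
 [ 68  73  87  91  76  70  85 109 138 150 153 153]
 [ 70  85 107 102  76  69  70  82 123 151 155 156]
 [ 68  76 113 115  75  67  66  69 109 142 154 154]
 [ 66  74 120 130  90  70  65  78 120 148 155 155]
 [ 67  72 101 128 126 1
[... 658 characters left out ...]
4 236 225 192 179 169 145]
 [108 108 117 164 187 177 164 138 126 117 112]]
start eye pred [229.16588954 165.3089103 ] patch from [224 160]
[[106 107 108 108 108 109 107 108 109 109 112 125]
 [107 108 109 109 110 108 110 111 116 118 149 195]
 [108 107 108 110 113 123 131 150 172 195 220 229]
 [108 109 112 122 149 193 214 219 226 231 233 234]
 [108 109 131 178 192 172 165 218 244 243 235 234]
 [108 114 159 208 195 128  96 161 233 245 229 192]
 [108 113 152 204 217 179 141 181 223 219 172 134]
 [109 109 122 156 198 211 203 196 182 149 119 105]
 [108 109 102 110 138 154 155 148 131 111  96  97]
 [111 109 105 100 105 110 111 113 114 107 101 106]
 [110 109 109 108 106 100  95 100 106 107 107 108]]
```

The registered residual is within about 1–2°, which is the side camera's measuring error there, and the grasp kinematics agree. So I'll keep the direction, add the last bit of press, check it's steady, and hand in.

Run:
```python
from bench import *
from tgt import *
O=[np.pi-.001,-.009,TY]
movel([*hub(.0049),.0312],O,velocity=.01); hold(.4); a=avg("press"); hold(.8); b=avg("later")
s=state(); print(s["opening"],s["finger_force"])
if -2<b[0]<2 and 8<-b[3]<14 and b[5]>-3: print(job_done())
```

```text
press x y z fx fy fz [ -0.36  -0.11  31.03 -11.54   0.     4.16] sd [0.35 0.41 0.56] yaw 0.2008 rp [3.1409e+00 9.0000e-04] 25.59
later x y z fx fy fz [ -0.36  -0.12  31.04 -11.87  -0.41   4.35] sd [0.39 0.47 0.38] yaw 0.2007 rp [3.1408e+00 9.0000e-04] 26.59
0.04285666911713102 55.00063117593527
the job is handed in; nothing more can be done
None
```

The job is handed in at about 26.6 s: the lever stands on the plate, still gripped, hub pressing mid-pad about 15.6 mm in (about 9.4 N by spring rate; wrist read 11.9 N, probably including plate friction), arm aimed at the pin to within the roughly 2° I could check.

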